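# Put two rubber moulds away in the slots that fit and shut the keeper

### The job

Put the two loose rubber moulds away in the wooden rack: stand each on its long edge in the free slot that hugs its thickness, centred along the slot and pushed fully home, and leave the mould already in the rack where it is. Then swing the sleeved wire keeper forward over the moulds until it is fully closed, without disturbing the other things on the bench.

Things in the scene. Friction and masses are not known exactly. Their poses are not given: they have to be found in the camera images.
- rack: Fixed grooved block of light wood, 84 (x) x 213 (y) x 26 mm tall; origin at the centre of its underside, x from its front to its hinge side, y to its left along the row of slots. Four slots run right through it along x, open at the top and both ends: floors 8 mm above the bench, 18 mm deep, lips bevelled 3 mm, from right (-y) to left 17, 24, 24, 30 mm wide. Ridges between: 30 mm.
- slot17 (a point): Centre of the floor of the 17 mm wide slot (empty), at y = -84 mm in the rack's frame, 8 mm above the bench; axes as the rack's.
- slot24 (a point): Centre of the floor of the empty 24 mm wide slot, at y = -33.5 mm in the rack's frame; axes as the rack's.
- slot24_full (a point): Centre of the floor of the 24 mm wide slot that already holds a mould, at y = +20.5 mm in the rack's frame; axes as the rack's.
- slot30 (a point): Centre of the floor of the 30 mm wide slot (empty, too wide for either loose mould, stays empty), at y = +77.5 mm in the rack's frame; axes as the rack's.
- mould_thin: Loose flat block, a shut two-part casting mould of pinkish rubber with a dark parting seam and a brass nozzle disc in one end, 77 long x 50 x 15 mm thick, about 75 g, standing on its long narrow edge on the bench (50 mm tall). Origin at its centre.
- mould_thin_mid (a point): Centre of the 15 mm thick mould, 25 mm above its lower edge; x along its 77 mm length, y through its thickness, z up.
- mould_mid: Loose flat block, a shut two-part casting mould of brown rubber with a dark parting seam, 77 long x 50 x 22 mm thick, about 110 g, standing on its long narrow edge on the bench (50 mm tall). Origin in the middle of one broad face; use point mould_mid_mid for its centre.
- mould_mid_mid (a point): Centre of the loose 22 mm thick mould, 25 mm above its lower edge; x along its 77 mm length, y through its thickness, z up.
- mould_kept: A second brown rubber mould like the 22 mm one, standing on edge in its 24 mm slot of the rack, its top 58 mm above the bench. It stays there. Origin in the middle of one broad face.
- mould_kept_mid (a point): Centre of the mould already in the rack, 25 mm above the slot floor; axes as for the other moulds.
- bail (a joint): Wire keeper hinged on the rack's two ends: angle in rad, 0 = fully closed (crossbar over the middle of the moulds), growing as it swings back to the rack's +x side, stop at 1.95. It stays where it is left; 1 to 2 N on the crossbar moves it. Closed, the crossbar clears the tops of seated moulds by 3 mm; a mould standing proud blocks it.
- bail_bar (a point): Middle of the keeper's crossbar: a level bar along the rack's y, sleeved in black tube 9 mm in diameter and 196 mm long. It moves on a circle of 60.4 mm radius about the hinge. Closed, it is at x = 0, 65.5 mm above the bench in the rack's frame.
- bail_hinge (a point): On the keeper's hinge axis, midway between the rack's ends: x = +36 mm, 17 mm above the bench in the rack's frame. The axis is the rack's y.
- flux_bottle: White plastic bottle 46 x 46 x 71 mm, upright on the bench, a bystander. Origin at the centre of its underside.
- tape_roll: Roll of pale tape 58 mm across, 24 mm tall, lying flat, a bystander. Origin at the centre of its underside.
- tweezers: Steel tweezers 136 mm long, lying on the bench, a bystander. Origin at the middle of the underside.
Mind the look-alikes: they are no part of the job. Leave any green look-alike of the mould_mid alone.

How it is judged:
By the outcome, as a careful person would: the job done as asked, in the order asked, and still so for the second after the job is handed in, with the robot touching nothing.
It also fails if it takes over 64 s, if anything falls off the work surface, if the arm or the gripper's body presses on something with over 40 N, if the wrist force passes 120 N, or if a joint passes its speed limit or range.

### The arm

A 6-joint arm with a two-finger parallel gripper is mounted at the origin on the work surface; the furniture and walls round the work are solid. World frame = base frame: x ahead of the robot, y to its left, z up, the work surface at z = 0. Lengths are in m, angles in rad, forces in N, time in s.
With the tool pointing down it reaches from about 0.3 to 0.825 m from the base axis. Payload 5.4 kg.
Tool frame: the origin (TCP) lies midway between the tips of the shut fingers; the grasp point (between the pads) lies behind it (manip.grasp_offset is the x of the grasp point in the tool frame, in m); x points along the fingers, z is the direction in which the jaws open and shut, and the axes are right-handed (so a half turn about x gives the same grasp; the last joint's range is limited). The gripper opens to 92 mm and grips with 3 to 60 N. Pads are 20 mm wide; open, the fingers measure 128 mm over their backs; the gripper's body (75 mm by 189 mm) begins 69 mm behind the grasp point.
Start: joints at [1.126, 0.158, 1.597, -0, 1.386, -0.21], TCP at [0.134, 0.559, 0.215] pointing down, gripper open.
Joint ranges: [-2.91, 2.91], [-0.94, 2.29], [0.18, 2.7], [-1.29, 4.43], [0.17, 2.64], [-3, 3]. Speed limits (rad/s): [2.57, 2.57, 3.14, 3.14, 3.14, 3.14].

### API

Orientations are given as a unit quaternion [w, x, y, z].
In Python, from workcell import telemetry, vision, workorder, manip gives the robot as it stands.
- The arm moves only by the tool jog_arm, never from a script. Its argument "rows" is a list of rows, each an object with "dp": the shift along the tool's x, y, z as a fraction of full scale, a list of three; "delta_rot": the turn, a rotation vector about the tool's x, y, z as a fraction of full scale, a list of three. In form: [{"dp": [x, y, z], "delta_rot": [wx, wy, wz]}, ...]. A call has 1 to 20 rows; each row shifts and turns the commanded pose from where the row before left it, along the tool's axes as they then stand; what a row does not reach is not made up. Full scale, the value 1, is 0.05 m for a shift and 0.08 rad for a turn. A row lasts 1/10 s, in which the tool goes at most 50 mm and 8.59 degrees, less where a joint would pass 70% of its speed; a pose out of reach is approached as far as the arm can. A call with a number of a shift or a turn outside -1 to 1 is refused whole. A call with a gripper value outside its range is refused whole. "hand" is the opening, from 0 (shut) to 1 (fully open), set as the call begins (left out, the last holds). The fingers move at their own pace and stop on an object; "squeeze" is the grip in N (left out, the last holds). Time passes only in rows, so rows that do not move let the fingers close. It gives the time, the measured TCP pose, the force and the opening at its end, in the units of the state.
- telemetry.get_obs(): the state, without advancing time (a new reading comes with each control period).
- vision.read_camera(name): name is "scene" or "top" or "wrist"; returns a dict with "img" (400x640x3 uint8, red, green, blue), "camera_matrix" (3x3 intrinsics, pixels), "D" ([k1, k2, p1, p2, k3] as OpenCV has them; the pictures are not rectified), "world_from_camera" (4x4, takes a point from camera to world coordinates); the wrist camera has in their place "T_tool_cam" (4x4, takes a point from camera to tool coordinates, whose origin is the TCP and whose axes are the tool frame's). Camera axes: x right, y up, looking along -z (the intrinsics and any distortion apply to the point x, -y, -z); pixel columns grow to the right and rows downward; lengths in m; the calibration is good to about 2 mm. A picture is of the moment at which its call begins: read the wrist's pose just before it. There is no depth.
- workorder.job_done(): hands the job in, once; it reports no verdict.
Trained networks look in the newest picture that a camera, given by its name, has taken for a name from the list of things; names that differ only in an ending like _2 or _b are one class to them, and where a whole thing is asked for, a point or a joint stands for the part that bears it (a point fixed in the world has none). Each returns a list of dicts, best first, with "confidence" (0 to 1); they miss things now and then, are a little off and sometimes report something else, mostly with a low value. They report only what shows in the picture. A call takes as long as a camera call. They do not tell look-alikes from the thing itself.
- vision.cut_out(camera, thing): "pixels" (400x640 bool, what is visible of it) and "pixel" ([column, row] in pixels, amid what is visible of it).
The state is a dict: "clock": time; "q": joint angles; "dq": joint speeds; "joint_torque": joint torques, N m; "ee_pos": TCP position; "tcp_rot": TCP orientation; "force": force on the tool from outside, world axes, zero at the start; "wrist_torque": the same for the moment, N m; "grip_width": finger opening in m.
Only numpy, scipy, OpenCV 4.12 (cv2) and the standard library are available. Lean on these libraries where they do the work, as an engineer would, in place of code of your own. Each camera call takes 0.05 s, during which the arm holds its last target. There are 200 camera calls.

## Working session

There is one attempt and no reset: what is moved stays moved. The work goes in short steps, Python scripts to look and compute and a tool call to move; the robot and the scene stay as the last step left them, time stands still between calls to the robot, and variables do not carry over. Pictures are saved under pics/ and viewed, about 8 in all and at most 12, crops included, and the job is handed in when it is done.

Besides the shell and the picture viewer there is one more tool, called in YAML: its name, and indented under it one key for each argument. jog_arm: Moves the arm, as the interface text tells. Shift numbers are shares of 0.05 m and turn numbers shares of 0.08 rad, none past 1 either way. Its arguments: {"type":"object","properties":{"rows":{"type":"array"},"hand":{"type":"number"},"squeeze":{"type":"number"}},"required":["rows"]}

```bash
ls; mkdir -p pics
python3 - <<'E'
from workcell import telemetry, vision, manip
import cv2, numpy as np
o=telemetry.get_obs(); print(o['clock'],o['ee_pos'],o['tcp_rot'],o['grip_width'],manip.grasp_offset)
for n in ['scene','top']:
    c=vision.read_camera(n); cv2.imwrite(f'pics/{n}0.png',c['img'][...,::-1])
    print(n,np.round(c['camera_matrix'],1).tolist(),c['D'],np.round(c['world_from_camera'],4).tolist())
    for t in ['rack','mould_thin','mould_mid','mould_kept','bail_bar','flux_bottle','tape_roll','tweezers']:
        print(t,[(round(d['confidence'],2),np.round(d['pixel']).tolist(),int(d['pixels'].sum())) for d in vision.cut_out(n,t)])
E
```

```text
pics
0.0 [0.13352903 0.55863125 0.21361496] [ 0.55452297 -0.43829642  0.55571887  0.43769517] 0.09187542782410482 -0.0187
scene [[497.4, 0.0, 321.3], [0.0, 497.4, 207.2], [0.0, 0.0, 1.0]] [-0.02602581  0.          0.          0.          0.        ] [[0.8399, 0.3895, -0.378, 0.0961], [-0.5428, 0.6025, -0.5851, -0.5883], [-0.0002, 0.6966, 0.7174, 0.8322], [0.0, 0.0, 0.0, 1.0]]
rack [(0.9, [304.0, 188.0], 2580)]
mould_thin [(0.76, [330.0, 254.0], 619), (0.24, [314.0, 150.0], 215)]
mould_mid [(0.97, [378.0, 275.0], 710), (0.87, [394.0, 322.0], 907), (0.78, [336.0, 353.0], 1011), (0.6, [314.0, 300.0], 822)]
mould_kept [(0.82, [287.0, 171.0], 548)]
bail_bar [(0.7, [320.0, 156.0], 334), (0.54, [298.0, 184.0], 2392), (0.35, [396.0, 324.0], 951)]
flux_bottle [(0.59, [273.0, 243.0], 709)]
tape_roll [(0.62, [245.0, 212.0], 517)]
tweezers [(0.78, [400.0, 235.0], 306), (0.74, [392.0, 323.0], 926)]
top [[460.3, 0.0, 317.2], [0.0, 460.3, 201.0], [0.0, 0.0, 1.0]] [-0.08284647  0.          0.          0.          0.        ] [[-0.0041, 0.9868, -0.162, 0.2584], [-0.9999, -0.0057, -0.0096, 0.0284], [-0.0104, 0.1619, 0.9867, 1.3403], [0.0, 0.0, 0.0, 1.0]]
rack [(0.59, [271.0, 187.0], 1901)]
mould_thin [(0.45, [347.0, 203.0], 184)]
mould_mid [(0.83, [417.0, 200.0], 255), (0.72, [378.0, 236.0], 231), (0.72, [273.0, 183.0], 1983), (0.51, [418.0, 244.0], 259), (0.49, [385.0, 185.0], 265), (0.41, [264.0, 187.0], 250)]
mould_kept [(0.66, [264.0, 185.0], 264)]
bail_bar [(0.81, [253.0, 160.0], 132)]
flux_bottle [(0.68, [320.0, 232.0], 278), (0.47, [275.0, 183.0], 2125)]
tape_roll [(0.77, [281.0, 230.0], 145)]
tweezers []
```

Run:
```python
import cv2
a=cv2.imread('pics/scene0.png')[120:390,200:460]; cv2.imwrite('pics/scene_crop.png',cv2.resize(a,None,fx=2.2,fy=2.2,interpolation=cv2.INTER_CUBIC)) 
b=cv2.imread('pics/top0.png')[140:270,220:450]; cv2.imwrite('pics/top_crop.png',cv2.resize(b,None,fx=3.4,fy=3.4,interpolation=cv2.INTER_CUBIC))
```

```text
(no output)
```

View pics/scene_crop.png

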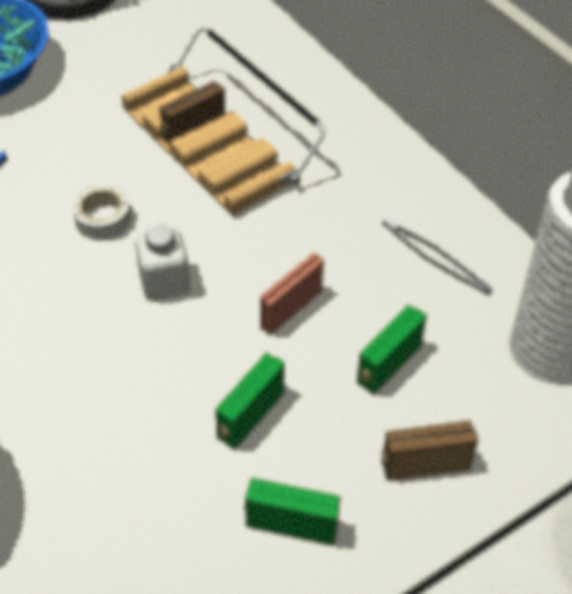

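View pics/top_crop.png

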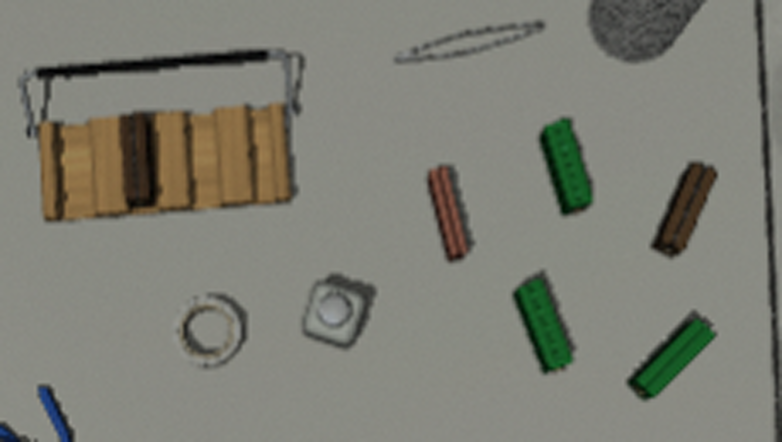

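The three green blocks are look-alikes, at scene pixels (378,275), (314,300) and (336,353). The brown `mould_mid` is at scene (394,322), top (421,202). The pink `mould_thin` is at scene (330,254), top (352,203). The rack's hinge side faces world +x. Next I'll fit poses in both views.

```bash
cat > h.py <<'E'
import cv2, numpy as np
from scipy.optimize import minimize
from scipy.spatial.transform import Rotation as R
from workcell import telemetry, vision
F=np.diag([1,-1,-1.])
def cam(n):
    o=telemetry.get_obs() if n=='wrist' else None
    c=vision.read_camera(n)
    if n=='wrist':
        T=np.eye(4); q=o['tcp_rot']; T[:3,:3]=R.from_quat([q[1],q[2],q[3],q[0]]).as_matrix(); T[:3,3]=o['ee_pos']
        c['world_from_camera']=T@np.array(c['T_tool_cam'])
    return c
def proj(c,P):
    W=np.array(c['world_from_camera']); A=F@W[:3,:3].T
    return cv2.projectPoints(np.float64(P).reshape(-1,3),cv2.Rodrigues(A)[0],-A@W[:3,3],np.array(c['camera_matrix']),np.array(c['D'],float))[0][:,0]
def ray(c,uv,z):
    W=np.array(c['world_from_camera'])
    p=cv2.undistortPoints(np.float64(uv).reshape(-1,1,2),np.array(c['camera_matrix']),np.array(c['D'],float))[:,0]
    d=(W[:3,:3]@F@np.c_[p,np.ones(len(p))].T).T
    return W[:3,3]+d*((z-W[2,3])/d[:,2])[:,None]
def box(x,y,yaw,L,t,z0,h):
    s=np.array([[a,b,k] for a in(-.5,.5) for b in(-.5,.5) for k in(0,1)])*[L,t,h]
    c_,s_=np.cos(yaw),np.sin(yaw)
    return s@np.array([[c_,s_,0],[-s_,c_,0],[0,0,1]])+[x,y,z0]
def fit(views,x0,L,t,z0=0,h=.05):
    # views: (cam, bool mask); maximise IoU of the box silhouette
    ms=[cv2.GaussianBlur(m.astype(np.float32),(0,0),.8) for _,m in views]
    def cost(p):
        e=0
        for (c,_),m in zip(views,ms):
            im=np.zeros(m.shape,np.uint8); q=cv2.convexHull((proj(c,box(*p,L,t,z0,h))*16).astype(np.int32))
            cv2.fillConvexPoly(im,q,255,cv2.LINE_AA,4); f=cv2.GaussianBlur(im.astype(np.float32)/255,(0,0),.8)
            e+=np.abs(f-m).sum()/m.sum()
        return e/len(views)
    best=None
    for dy in(-.3,0,.3):
        s=np.array([x0[0],x0[1],x0[2]+dy]); 
        r=minimize(cost,s,method='Nelder-Mead',options=dict(initial_simplex=np.vstack([s,s+[.012,0,0],s+[0,.012,0],s+[0,0,.2]]),xatol=1e-4,fatol=1e-4))
        if best is None or r.fun<best.fun: best=r
    return best.x,best.fun
def near(mask,uv,r):
    n,l,st,ce=cv2.connectedComponentsWithStats(mask.astype(np.uint8),connectivity=8)
    ok=[i for i in range(1,n) if st[i,4]>40]
    i=min(ok,key=lambda i:np.hypot(*(ce[i]-uv))); return l==i
E
python3 - <<'E'
from h import *
S=cam('scene');T=cam('top')
def pinkbrown(c):
    hsv=cv2.cvtColor(c['img'],cv2.COLOR_RGB2HSV); h=hsv[...,0].astype(int)
    return ((h<20)|(h>170))&(hsv[...,1]>70)
for nm,us,ut,t in[('thin',(330,254),(352,203),.015),('mid',(394,322),(421,202),.022)]:
    vs=[(c,near(pinkbrown(c),u,0)) for c,u in((S,us),(T,ut))]
    print(nm,[int(m.sum()) for _,m in vs], [ray(c,[u],.03)[0].round(3) for c,u in((S,us),(T,ut))])
    x0=ray(T,[ut],.04)[0]
    g=[-.2 if False else 0.2,-.4][nm=='mid']
    for k in(vs,vs[:1],vs[1:]): print(fit(k,[x0[0],x0[1],g],.077,t))
# rack corners (top crop px -> full)
k=lambda u,v:(u/3.4+220,v/3.4+140)
print(ray(T,[k(41,122),k(288,104),k(293,200),k(46,220)],.026).round(4))
print(ray(T,[k(38,73),k(268,56)],.035).round(4))
E
```

```text
thin [522, 167] [array([ 0.461, -0.057,  0.03 ]), array([ 0.467, -0.059,  0.03 ])]
(array([ 0.46936836, -0.05633301,  0.2825715 ]), np.float64(0.41807490587234497))
(array([ 0.46989   , -0.05276579,  0.39702852]), np.float64(0.30341169238090515))
(array([ 0.47121574, -0.05625639,  0.17072784]), np.float64(0.4188264012336731))
mid [747, 213] [array([ 0.471, -0.254,  0.03 ]), array([ 0.469, -0.259,  0.03 ])]
(array([ 0.46804286, -0.2561417 , -0.52213096]), np.float64(0.5554332733154297))
(array([ 0.4731994 , -0.2561486 , -0.24511344]), np.float64(0.5237885117530823))
(array([ 0.47185001, -0.26020204, -0.5654605 ]), np.float64(0.5256603956222534))
[[0.5502 0.2908 0.026 ]
 [0.5644 0.0774 0.026 ]
 [0.4806 0.0731 0.026 ]
 [0.4645 0.2842 0.026 ]]
[[0.5914 0.2928 0.035 ]
 [0.6048 0.0943 0.035 ]]
```

```bash
cat > mv.py <<'E'
import sys
from h import *
def goto(x,y,z,jaw):
    "jaw: world angle (rad) of tool z direction, mod pi"
    o=telemetry.get_obs(); q=o['tcp_rot']; M=R.from_quat([q[1],q[2],q[3],q[0]]).as_matrix()
    a=np.arctan2(M[1,2],M[0,2]); d=(jaw-a+np.pi/2)%np.pi-np.pi/2
    # tool x is down: turn about world +z by d = turn about tool x by -d
    rot=R.from_euler('z',d).as_matrix()@M
    D=np.array([x,y,z])-o['ee_pos']
    print('clock',round(o['clock'],2),'pos',np.round(o['ee_pos'],4),'jaw',round(a,4),'tilt',M[:,0].round(3),'q6',round(o['q'][5],2),'w',round(o['grip_width'],4),'F',np.round(o['force'],1))
    print(' turn tool-x units total',round(-d/.08,2),' shift units AFTER turn',np.round(rot.T@D/.05,2),' BEFORE turn',np.round(M.T@D/.05,2))
if __name__=='__main__': goto(*map(float,sys.argv[1:5]))
E
python3 - <<'E'
from mv import *
c=cam('wrist'); print(np.round(c['T_tool_cam'],3).tolist(),np.round(c['camera_matrix'],0).tolist(),c['D'])
goto(.47,-.06,.22,.2+1.571)
E
```

```text
[[-0.0, 0.298, -0.955, -0.169], [0.001, 0.955, 0.298, 0.084], [1.0, -0.001, -0.0, -0.001], [0.0, 0.0, 0.0, 1.0]] [[357.0, 0.0, 319.0], [0.0, 357.0, 201.0], [0.0, 0.0, 1.0]] [-0.05988596  0.          0.          0.          0.        ]
clock 1.05 pos [0.1338 0.5592 0.2146] jaw 1.336 tilt [ 0.  0. -1.] q6 -0.21 w 0.092 F [-0.3  0.7 -0.3]
 turn tool-x units total -5.44  shift units AFTER turn [ -0.11  -4.13 -13.47]  BEFORE turn [ -0.11  -9.42 -10.48]
```

```bash
python3 mv.py .47 .15 .22 1.642
```

```text
clock 1.05 pos [0.1338 0.5592 0.2146] jaw 1.336 tilt [ 0.  0. -1.] q6 -0.21 w 0.092 F [-0.3  0.7 -0.3]
 turn tool-x units total -3.82  shift units AFTER turn [-0.11 -6.13 -8.64]  BEFORE turn [-0.11 -8.44 -6.4 ]
```

jog_arm:
  rows:
    - {"dp": [-0.1, 0, 0], "delta_rot": [-0.95, 0, 0]}
    - {"dp": [0, 0, 0], "delta_rot": [-0.95, 0, 0]}
    - {"dp": [0, 0, 0], "delta_rot": [-0.95, 0, 0]}
    - {"dp": [0, 0, 0], "delta_rot": [-0.97, 0, 0]}
    - {"dp": [0, -0.4, -0.56], "delta_rot": [0, 0, 0]}
    - {"dp": [0, -0.55, -0.78], "delta_rot": [0, 0, 0]}
    - {"dp": [0, -0.55, -0.78], "delta_rot": [0, 0, 0]}
    - {"dp": [0, -0.55, -0.78], "delta_rot": [0, 0, 0]}
    - {"dp": [0, -0.55, -0.78], "delta_rot": [0, 0, 0]}
    - {"dp": [0, -0.55, -0.78], "delta_rot": [0, 0, 0]}
    - {"dp": [0, -0.55, -0.78], "delta_rot": [0, 0, 0]}
    - {"dp": [0, -0.55, -0.78], "delta_rot": [0, 0, 0]}
    - {"dp": [0, -0.55, -0.78], "delta_rot": [0, 0, 0]}
    - {"dp": [0, -0.55, -0.78], "delta_rot": [0, 0, 0]}
    - {"dp": [0, -0.55, -0.78], "delta_rot": [0, 0, 0]}
    - {"dp": [0, -0.23, -0.28], "delta_rot": [0, 0, 0]}
    - {"dp": [0, 0, 0], "delta_rot": [0, 0, 0]}
    - {"dp": [0, 0, 0], "delta_rot": [0, 0, 0]}

```text
clock: 2.85
ee_pos: [0.4696, 0.1506, 0.2195]
tcp_rot: [0.482, -0.517, 0.482, 0.518]
force: [-0.2, 0.1, 0.8]
grip_width: 0.0917
```

Run:
```python
from mv import *
goto(.45,-.17,.22,1.571)
c=cam('wrist'); cv2.imwrite('pics/w1.png',c['img'][...,::-1]); np.save('w1.npy',c,allow_pickle=True)
```

```text
clock 2.85 pos [0.4696 0.1506 0.2195] jaw 1.6415 tilt [-0.001  0.001 -1.   ] q6 -1.58 w 0.0917 F [-0.2  0.1  0.8]
 turn tool-x units total 0.88  shift units AFTER turn [-0.01  0.39 -6.41]  BEFORE turn [-0.01  0.84 -6.37]
```

View pics/w1.png

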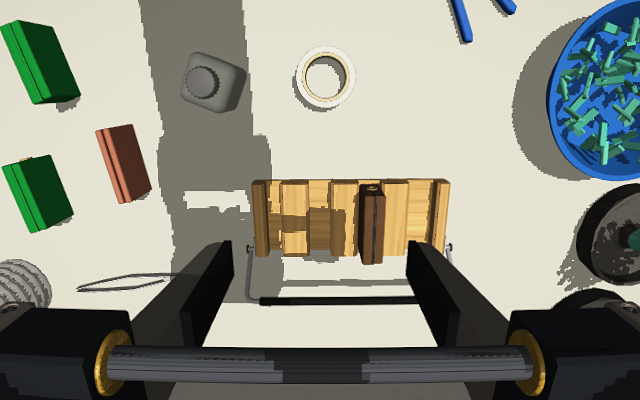

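Wrist view: the rack front edge runs (252,180) to (450,180), with the kept mould at (372,225), the keeper bar at row ~300 and pink at (123,163). The greens are on the left. I'll fit the rack with an edge model here.

```bash
cat > rackfit.py <<'E'
from h import *
edges=[-.1065,-.0925,-.0755,-.0455,-.0215,.0085,.0325,.0625,.0925,.1065]  # ridge sides (slot walls)
def segs():
    s=[]
    for i in range(0,10,2):
        l=edges[i]+(.003 if i else 0); r=edges[i+1]-(.003 if i<8 else 0)
        s+=[((-.042,l,.026),(.042,l,.026)),((-.042,r,.026),(.042,r,.026)),((-.042,l,.026),(-.042,r,.026)),((.042,l,.026),(.042,r,.026))]
    return s
def pts(p,ss):
    P=np.array([np.array(a)+(np.array(b)-a)*t for a,b in ss for t in np.linspace(0,1,25)])
    c,s=np.cos(p[2]),np.sin(p[2]); return P@np.array([[c,s,0],[-s,c,0],[0,0,1]])+[p[0],p[1],0]
def rack(c,p0):
    g=cv2.cvtColor(c['img'],cv2.COLOR_RGB2GRAY); e=cv2.Canny(g,40,110)
    dt=cv2.distanceTransform(255-e,cv2.DIST_L2,5)
    def cost(p):
        q=proj(c,pts(p,segs())); return np.minimum(cv2.remap(dt,np.float32(q[:,0]),np.float32(q[:,1]),cv2.INTER_LINEAR),5).mean()
    best=None
    for dx in(-.006,0,.006):
      for dy in(-.008,-.004,0,.004,.008):
        s=np.array(p0)+[dx,dy,0]
        r=minimize(cost,s,method='Nelder-Mead',options=dict(initial_simplex=np.vstack([s,s+[.004,0,0],s+[0,.004,0],s+[0,0,.03]])))
        if best is None or r.fun<best.fun: best=r
    return best.x,best.fun
E
python3 - <<'E'
from rackfit import *
c=np.load('w1.npy',allow_pickle=True).item()
p,f=rack(c,[.515,.182,.07]); print(p.round(4),f)
im=c['img'][...,::-1].copy()
for u in proj(c,pts(p,segs())): cv2.circle(im,tuple(np.int32(u.round())),0,(0,0,255),-1)
# bail: match bar row at y=0..-.09 for angles
for th in np.arange(1.5,1.96,.05):
    a=2.209-th; x=.036+.0604*np.cos(a); z=.017+.0604*np.sin(a)
    q=proj(c,pts(p,[((x,-.098,z),(x,.05,z))])); print(round(th,2),q[0].round(1),q[-1].round(1))
cv2.imwrite('pics/w1o.png',cv2.resize(im[150:330,220:480],None,fx=3,fy=3,interpolation=cv2.INTER_NEAREST))
hsv=cv2.cvtColor(c['img'],cv2.COLOR_RGB2HSV); h=hsv[...,0].astype(int); m=near(((h<9)|(h>172))&(hsv[...,1]>60),(123,163),0)
print(m.sum(),fit([(c,m)],[.47,-.056,.2],.077,.015))
E
```

```text
[0.5191 0.1868 0.0795] 0.792161226272583
1.5 [260.3 302.7] [397.4 301.5]
1.55 [260.7 303. ] [396.8 301.8]
1.6 [261.2 303.1] [396.3 302. ]
1.65 [261.6 303.1] [395.7 302. ]
1.7 [262. 303.] [395.2 301.9]
1.75 [262.5 302.7] [394.6 301.6]
1.8 [262.9 302.3] [394.1 301.2]
1.85 [263.3 301.8] [393.5 300.7]
1.9 [263.7 301.1] [393. 300.]
1.95 [264.2 300.3] [392.4 299.3]
2446 (array([ 0.47191555, -0.05317033,  0.22208812]), np.float64(0.28353753685951233))
```

View pics/w1o.png

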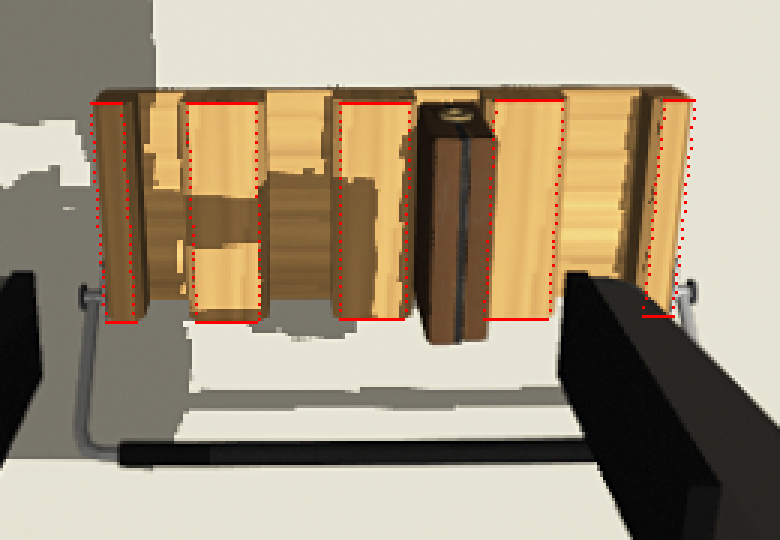

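```bash
python3 - <<'E'
from rackfit import *
S=cam('scene');T=cam('top'); p=[.5191,.1868,.0795]
print('rack corners top',proj(T,pts(p,[((.042,.1065,.026),(.042,-.1065,.026)),((-.042,.1065,.026),(-.042,-.1065,.026))]))[[0,24,25,49]].round(1).tolist(),'obs (232.1,175.9)(304.7,170.6)(233.5,204.7)(306.2,198.8)')
print('rack front-right scene',proj(S,pts(p,[((-.042,-.1065,.026),(.042,-.1065,.026))]))[[0,24]].round(1).tolist(), 'obs ~(306,216),(333,196)')
for th in np.arange(1.0,1.96,.1):
    a=2.209-th; x=.036+.0604*np.cos(a); z=.017+.0604*np.sin(a)
    s=pts(p,[((x,.098,z),(x,-.098,z))]); print(round(th,2),proj(S,s)[[0,24]].round(1).tolist(),proj(T,s)[[0,24]].round(1).tolist())
print('obs S (294.5,134.1)(343.6,175.5)  T (231.2,161.5)(298.8,156.5)')
E
python3 mv.py .45 -.17 .22 1.571
```

```text
rack corners top [[230.2, 175.1], [302.5, 168.9], [231.7, 203.3], [304.7, 197.1]] obs (232.1,175.9)(304.7,170.6)(233.5,204.7)(306.2,198.8)
rack front-right scene [[306.1, 211.2], [335.4, 195.2]] obs ~(306,216),(333,196)
1.0 [[289.4, 133.2], [338.8, 175.3]] [[229.6, 166.0], [298.3, 160.1]]
1.1 [[291.3, 133.2], [340.7, 175.1]] [[229.7, 164.3], [298.2, 158.4]]
1.2 [[293.0, 133.3], [342.5, 175.1]] [[229.8, 162.7], [298.2, 156.9]]
1.3 [[294.7, 133.7], [344.1, 175.4]] [[230.0, 161.4], [298.1, 155.5]]
1.4 [[296.2, 134.3], [345.6, 175.8]] [[230.2, 160.2], [298.0, 154.3]]
1.5 [[297.6, 135.1], [346.9, 176.5]] [[230.4, 159.1], [298.0, 153.3]]
1.6 [[298.9, 136.0], [348.0, 177.4]] [[230.6, 158.3], [298.0, 152.5]]
1.7 [[300.0, 137.2], [349.0, 178.4]] [[230.9, 157.7], [298.0, 151.9]]
1.8 [[300.9, 138.4], [349.8, 179.7]] [[231.2, 157.3], [298.0, 151.6]]
1.9 [[301.6, 139.9], [350.4, 181.1]] [[231.6, 157.1], [298.1, 151.4]]
obs S (294.5,134.1)(343.6,175.5)  T (231.2,161.5)(298.8,156.5)
clock 3.0 pos [0.4692 0.1512 0.2196] jaw 1.6436 tilt [-0.  0. -1.] q6 -1.58 w 0.0915 F [ 1.  -0.5 -0.5]
 turn tool-x units total 0.91  shift units AFTER turn [-0.01  0.39 -6.42]  BEFORE turn [-0.01  0.85 -6.38]
```

Keeper angle is about 1.3 rad. Moving above the thin mould.

```bash
python3 mv.py .455 -.053 .17 1.793
```

```text
clock 3.0 pos [0.4692 0.1512 0.2196] jaw 1.6436 tilt [-0.  0. -1.] q6 -1.58 w 0.0915 F [ 1.  -0.5 -0.5]
 turn tool-x units total -1.87  shift units AFTER turn [ 0.99  1.18 -3.92]  BEFORE turn [ 0.99  0.58 -4.05]
```

jog_arm:
  rows:
    - {"dp": [0, 0, 0], "delta_rot": [-0.93, 0, 0]}
    - {"dp": [0, 0, 0], "delta_rot": [-0.94, 0, 0]}
    - {"dp": [0, 0.2, -0.65], "delta_rot": [0, 0, 0]}
    - {"dp": [0, 0.2, -0.65], "delta_rot": [0, 0, 0]}
    - {"dp": [0.2, 0.2, -0.65], "delta_rot": [0, 0, 0]}
    - {"dp": [0.25, 0.2, -0.65], "delta_rot": [0, 0, 0]}
    - {"dp": [0.25, 0.2, -0.65], "delta_rot": [0, 0, 0]}
    - {"dp": [0.3, 0.18, -0.67], "delta_rot": [0, 0, 0]}
    - {"dp": [0, 0, 0], "delta_rot": [0, 0, 0]}
    - {"dp": [0, 0, 0], "delta_rot": [0, 0, 0]}

```text
clock: 4.0
ee_pos: [0.4551, -0.0534, 0.1695]
tcp_rot: [0.442, -0.552, 0.442, 0.552]
force: [-1.0, -0.0, 1.1]
grip_width: 0.0918
```

Run:
```python
from mv import *
c=cam('wrist'); np.save('w2.npy',c,allow_pickle=True)
u=proj(c,[[.472,-.053,.05]])[0]; print(u)
hsv=cv2.cvtColor(c['img'],cv2.COLOR_RGB2HSV); h=hsv[...,0].astype(int); m=near(((h<10)|(h>172))&(hsv[...,1]>60),u,0)
m=cv2.morphologyEx(m.astype(np.uint8),cv2.MORPH_CLOSE,np.ones((5,5)))>0
p,f=fit([(c,m)],[.472,-.053,.22],.077,.015); print(m.sum(),p.round(4),f)
im=c['img'][...,::-1].copy(); cv2.drawContours(im,cv2.findContours(m.astype(np.uint8),0,1)[0],-1,(255,255,0),1)
cv2.polylines(im,[cv2.convexHull(np.int32(proj(c,box(*p,.077,.015,0,.05)).round()))],True,(0,0,255),1)
cv2.imwrite('pics/w2.png',im)
goto(p[0],p[1],.022,p[2]+np.pi/2)
```

```text
[316.64439218 212.8740861 ]
1567 [ 0.472  -0.0548  0.243 ] 0.16469703614711761
clock 4.05 pos [ 0.4555 -0.053   0.1699] jaw 1.7922 tilt [ 0.  0. -1.] q6 -2.17 w 0.0916 F [-0.5 -0.2 -0.5]
 turn tool-x units total -0.27  shift units AFTER turn [ 2.96 -0.31 -0.12]  BEFORE turn [ 2.96 -0.31 -0.11]
```

View pics/w2.png

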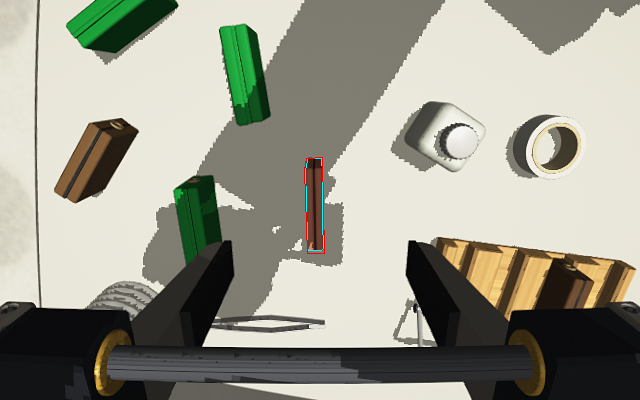

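Brown `mould_mid` is the loose one at (97,160), greens beside it, pink at (315,205) centred between the fingers and lit as described. Descending to grasp.

jog_arm:
  rows:
    - {"dp": [0, -0.31, -0.12], "delta_rot": [-0.27, 0, 0]}
    - {"dp": [0.5, 0, 0], "delta_rot": [0, 0, 0]}
    - {"dp": [0.6, 0, 0], "delta_rot": [0, 0, 0]}
    - {"dp": [0.6, 0, 0], "delta_rot": [0, 0, 0]}
    - {"dp": [0.6, 0, 0], "delta_rot": [0, 0, 0]}
    - {"dp": [0.4, 0, 0], "delta_rot": [0, 0, 0]}
    - {"dp": [0.26, 0, 0], "delta_rot": [0, 0, 0]}
    - {"dp": [0, 0, 0], "delta_rot": [0, 0, 0]}
    - {"dp": [0, 0, 0], "delta_rot": [0, 0, 0]}

```text
clock: 4.95
ee_pos: [0.4727, -0.0563, 0.0226]
tcp_rot: [-0.436, 0.557, -0.435, -0.556]
force: [0.3, 0.2, 0.1]
grip_width: 0.0921
```

jog_arm:
  rows:
    - {"dp": [0, 0, 0], "delta_rot": [0, 0, 0]}
    - {"dp": [0, 0, 0], "delta_rot": [0, 0, 0]}
    - {"dp": [0, 0, 0], "delta_rot": [0, 0, 0]}
    - {"dp": [0, 0, 0], "delta_rot": [0, 0, 0]}
    - {"dp": [0, 0, 0], "delta_rot": [0, 0, 0]}
    - {"dp": [0, 0, 0], "delta_rot": [0, 0, 0]}
    - {"dp": [0, 0, 0], "delta_rot": [0, 0, 0]}
    - {"dp": [0, 0, 0], "delta_rot": [0, 0, 0]}
    - {"dp": [0, 0, 0], "delta_rot": [0, 0, 0]}
    - {"dp": [0, 0, 0], "delta_rot": [0, 0, 0]}
  hand: 0
  squeeze: 20

```text
clock: 5.95
ee_pos: [0.4717, -0.0566, 0.0216]
tcp_rot: [0.436, -0.557, 0.436, 0.557]
force: [0.5, 0.5, -0.7]
grip_width: 0.0146
```

jog_arm:
  rows:
    - {"dp": [-0.4, 0, 0], "delta_rot": [0, 0, 0]}
    - {"dp": [-0.5, 0, 0], "delta_rot": [0, 0, 0]}
    - {"dp": [-0.5, 0, 0], "delta_rot": [0.8, 0, 0]}
    - {"dp": [-0.4, 0, 0], "delta_rot": [0.8, 0, 0]}
    - {"dp": [0, 0, 0], "delta_rot": [0.4, 0, 0]}
    - {"dp": [0, 0, 0], "delta_rot": [0, 0, 0]}

```text
clock: 6.55
ee_pos: [0.4721, -0.0568, 0.1121]
tcp_rot: [-0.479, 0.52, -0.479, -0.52]
force: [-0.7, 0.6, -1.7]
grip_width: 0.0149
```

```bash
python3 mv.py .5258 .1031 .1 1.650
```

```text
clock 6.55 pos [ 0.4721 -0.0568  0.1121] jaw 1.6528 tilt [ 0.001 -0.    -1.   ] q6 -2.03 w 0.0149 F [-0.7  0.6 -1.7]
 turn tool-x units total 0.04  shift units AFTER turn [ 0.24 -1.32  3.1 ]  BEFORE turn [ 0.24 -1.33  3.1 ]
```

jog_arm:
  rows:
    - {"dp": [0, -0.2, 0.5], "delta_rot": [0.04, 0, 0]}
    - {"dp": [0, -0.25, 0.6], "delta_rot": [0, 0, 0]}
    - {"dp": [0, -0.25, 0.6], "delta_rot": [0, 0, 0]}
    - {"dp": [0, -0.25, 0.6], "delta_rot": [0, 0, 0]}
    - {"dp": [0.12, -0.25, 0.5], "delta_rot": [0, 0, 0]}
    - {"dp": [0.12, -0.12, 0.3], "delta_rot": [0, 0, 0]}
    - {"dp": [0, 0, 0], "delta_rot": [0, 0, 0]}
    - {"dp": [0, 0, 0], "delta_rot": [0, 0, 0]}

```text
clock: 7.35
ee_pos: [0.5245, 0.1029, 0.0988]
tcp_rot: [0.479, -0.519, 0.48, 0.52]
force: [-0.0, -0.1, -0.8]
grip_width: 0.0148
```

Run:
```python
from mv import *; from rackfit import *
c=cam('wrist'); np.save('w3.npy',c,allow_pickle=True)
p,f=rack(c,[.5191,.1868,.0795]); print('rack',p.round(4),f)
goto(.5258,.1031,.1,1.65)
o=telemetry.get_obs(); z0=o['ee_pos'][2]-.0216
hsv=cv2.cvtColor(c['img'],cv2.COLOR_RGB2HSV); h=hsv[...,0].astype(int); u=proj(c,[[*o['ee_pos'][:2],z0+.05]])[0]
m=((h<10)|(h>172))&(hsv[...,1]>60); m[:,:int(u[0])-40]=0; m[:,int(u[0])+40:]=0
m=cv2.morphologyEx(near(m,u,0).astype(np.uint8),cv2.MORPH_CLOSE,np.ones((5,5)))>0
b,fb=fit([(c,m)],[*o['ee_pos'][:2],.08],.077,.015,z0); print('held',b.round(4),fb,m.sum())
im=c['img'][...,::-1].copy(); cv2.drawContours(im,cv2.findContours(m.astype(np.uint8),0,1)[0],-1,(255,255,0),1)
for q in proj(c,pts(p,segs())): cv2.circle(im,tuple(np.int32(q.round())),0,(0,0,255),-1)
cv2.polylines(im,[cv2.convexHull(np.int32(proj(c,box(*b,.077,.015,z0,.05)).round()))],True,(255,0,255),1)
cv2.imwrite('pics/w3.png',im[100:330,200:600].repeat(2,0).repeat(2,1))
```

```text
rack [0.5196 0.1863 0.0799] 1.0263681411743164
clock 7.4 pos [0.5248 0.1025 0.0992] jaw 1.6498 tilt [-0.001 -0.    -1.   ] q6 -1.68 w 0.0151 F [ 0.8 -0.  -1.4]
 turn tool-x units total -0.0  shift units AFTER turn [-0.02 -0.02  0.01]  BEFORE turn [-0.02 -0.02  0.01]
held [0.5258 0.1019 0.084 ] 0.13871407508850098 5480
```

View pics/w3.png

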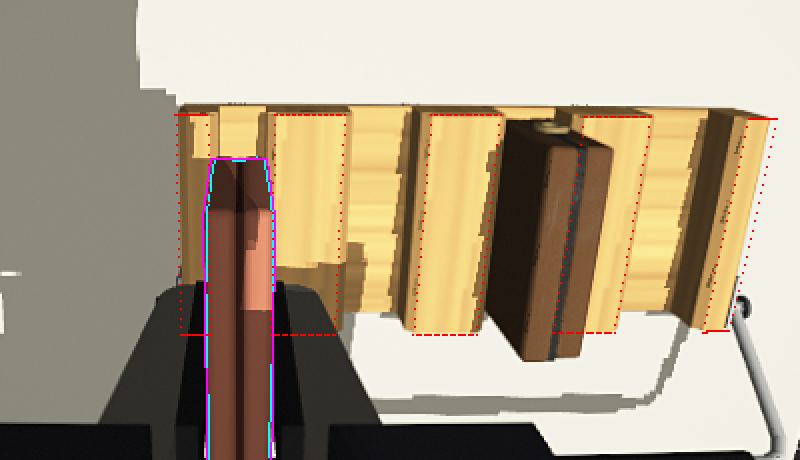

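Rack refit agrees within 0.5 mm, and the held mould is 1 mm off the slot axis at most. Inserting slowly.

jog_arm:
  rows:
    - {"dp": [0.2, -0.01, 0.015], "delta_rot": [0, 0, 0]}
    - {"dp": [0.3, 0, 0], "delta_rot": [0, 0, 0]}
    - {"dp": [0.3, 0, 0], "delta_rot": [0, 0, 0]}
    - {"dp": [0.15, 0, 0], "delta_rot": [0, 0, 0]}
    - {"dp": [0.08, 0, 0], "delta_rot": [0, 0, 0]}
    - {"dp": [0.06, 0, 0], "delta_rot": [0, 0, 0]}
    - {"dp": [0.06, 0, 0], "delta_rot": [0, 0, 0]}
    - {"dp": [0.06, 0, 0], "delta_rot": [0, 0, 0]}
    - {"dp": [0, 0, 0], "delta_rot": [0, 0, 0]}

```text
clock: 8.3
ee_pos: [0.5257, 0.1039, 0.039]
tcp_rot: [0.48, -0.519, 0.48, 0.519]
force: [0.3, 0.5, -0.7]
grip_width: 0.0146
```

jog_arm:
  rows:
    - {"dp": [0.05, 0, 0], "delta_rot": [0, 0, 0]}
    - {"dp": [0.05, 0, 0], "delta_rot": [0, 0, 0]}
    - {"dp": [0.05, 0, 0], "delta_rot": [0, 0, 0]}
    - {"dp": [0.04, 0, 0], "delta_rot": [0, 0, 0]}
    - {"dp": [0.03, 0, 0], "delta_rot": [0, 0, 0]}
    - {"dp": [0, 0, 0], "delta_rot": [0, 0, 0]}

```text
clock: 8.9
ee_pos: [0.5258, 0.1039, 0.0295]
tcp_rot: [0.48, -0.519, 0.48, 0.52]
force: [-5.8, -0.4, 11.1]
grip_width: 0.015
```

jog_arm:
  rows:
    - {"dp": [0, 0, 0], "delta_rot": [0, 0, 0]}
    - {"dp": [0, 0, 0], "delta_rot": [0, 0, 0]}
    - {"dp": [0, 0, 0], "delta_rot": [0, 0, 0]}
    - {"dp": [0, 0, 0], "delta_rot": [0, 0, 0]}
    - {"dp": [-0.2, 0, 0], "delta_rot": [0, 0, 0]}
    - {"dp": [-0.4, 0, 0], "delta_rot": [0, 0, 0]}
    - {"dp": [-0.6, 0, 0], "delta_rot": [0, 0, 0]}
    - {"dp": [-0.7, 0, 0], "delta_rot": [0, 0, 0]}
    - {"dp": [-0.7, 0, 0], "delta_rot": [0.5, 0, 0]}
    - {"dp": [-0.2, 0, 0], "delta_rot": [0.9, 0, 0]}
    - {"dp": [0, 0, 0], "delta_rot": [0.9, 0, 0]}
    - {"dp": [0, 0, 0], "delta_rot": [0.9, 0, 0]}
    - {"dp": [0, 0, 0], "delta_rot": [0.9, 0, 0]}
    - {"dp": [0, 0, 0], "delta_rot": [0.9, 0, 0]}
    - {"dp": [0, 0, 0], "delta_rot": [0.9, 0, 0]}
    - {"dp": [0, 0, 0], "delta_rot": [0.9, 0, 0]}
    - {"dp": [0, 0, 0], "delta_rot": [0.45, 0, 0]}
    - {"dp": [0, 0, 0], "delta_rot": [0, 0, 0]}
  hand: 0.4

```text
clock: 10.7
ee_pos: [0.5258, 0.1039, 0.1688]
tcp_rot: [0.609, -0.361, 0.608, 0.36]
force: [-0.0, 0.6, -0.2]
grip_width: 0.0363
```

```bash
python3 mv.py .455 -.25 .17 1.07
python3 - <<'E'
from h import *
c=np.load('w2.npy',allow_pickle=True).item(); print(ray(c,[(97,158),(122,122),(75,190)],.05).round(4))
E
```

```text
clock 10.7 pos [0.5258 0.1039 0.1688] jaw 1.0696 tilt [ 0.001 -0.    -1.   ] q6 -1.1 w 0.0363 F [-0.   0.6 -0.2]
 turn tool-x units total -0.0  shift units AFTER turn [-0.03 -2.16 -6.89]  BEFORE turn [-0.03 -2.16 -6.89]
[[ 0.465  -0.243   0.05  ]
 [ 0.4306 -0.2237  0.05  ]
 [ 0.4976 -0.2615  0.05  ]]
```

jog_arm:
  rows:
    - {"dp": [0, -0.15, -0.5], "delta_rot": [0, 0, 0]}
    - {"dp": [0, -0.24, -0.77], "delta_rot": [0, 0, 0]}
    - {"dp": [0, -0.24, -0.77], "delta_rot": [0, 0, 0]}
    - {"dp": [0, -0.24, -0.77], "delta_rot": [0, 0, 0]}
    - {"dp": [0, -0.24, -0.77], "delta_rot": [0, 0, 0]}
    - {"dp": [0, -0.24, -0.77], "delta_rot": [0, 0, 0]}
    - {"dp": [0, -0.24, -0.77], "delta_rot": [0, 0, 0]}
    - {"dp": [0, -0.24, -0.77], "delta_rot": [0, 0, 0]}
    - {"dp": [0, -0.22, -0.65], "delta_rot": [0, 0, 0]}
    - {"dp": [0, -0.11, -0.35], "delta_rot": [0, 0, 0]}
    - {"dp": [0, 0, 0], "delta_rot": [0, 0, 0]}
    - {"dp": [0, 0, 0], "delta_rot": [0, 0, 0]}
  hand: 1

```text
clock: 11.9
ee_pos: [0.4549, -0.2498, 0.1683]
tcp_rot: [0.609, -0.36, 0.608, 0.36]
force: [0.4, 0.1, 0.1]
grip_width: 0.0917
```

Run:
```python
from mv import *
c=cam('wrist')
u=proj(c,[[.465,-.247,.05]])[0]; print(u)
hsv=cv2.cvtColor(c['img'],cv2.COLOR_RGB2HSV); h=hsv[...,0].astype(int); m=(h<16)&(hsv[...,1]>60)&(hsv[...,2]>25)
m=cv2.morphologyEx(m.astype(np.uint8),cv2.MORPH_CLOSE,np.ones((7,7))); m=near(m,u,0)
p,f=fit([(c,m)],[.465,-.243,-.51],.077,.022); print(m.sum(),p.round(4),f)
im=c['img'][...,::-1].copy(); cv2.drawContours(im,cv2.findContours(m.astype(np.uint8),0,1)[0],-1,(255,255,0),1)
cv2.polylines(im,[cv2.convexHull(np.int32(proj(c,box(*p,.077,.022,0,.05)).round()))],True,(0,0,255),1)
cv2.imwrite('pics/w4.png',im)
goto(p[0],p[1],.022,p[2]+np.pi/2)
```

```text
[328.74419732 202.39640627]
2224 [ 0.4758 -0.2587 -0.4111] 0.17803019285202026
clock 11.95 pos [ 0.4551 -0.2493  0.1682] jaw 1.0704 tilt [ 0.     0.001 -1.   ] q6 -1.81 w 0.0917 F [-0.2  0.6 -0. ]
 turn tool-x units total -1.12  shift units AFTER turn [ 2.92 -0.46 -0.01]  BEFORE turn [ 2.92 -0.45  0.03]
```

View pics/w4.png

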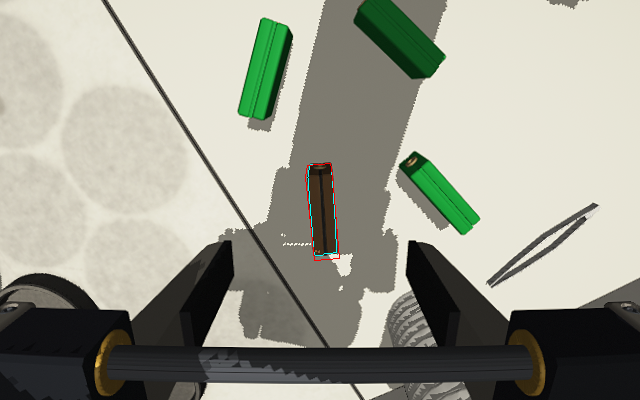

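Run:
```python
from h import *
S=cam('scene');T=cam('top')
k=lambda u,v:(u/2.2+200,v/2.2+120); t=lambda u,v:(u/3.4+220,v/3.4+140)
print('scene base L/front/R',ray(S,[k(512,345),k(545,378)],0).round(3).tolist())
for z in(0,.1,.2): print(z,ray(T,[t(590,20),t(632,60),t(680,35)],z).round(3).tolist())
cv2.imwrite('pics/s5.png',np.hstack([cv2.resize(S['img'][150:350,380:580,::-1],(400,400)),cv2.resize(T['img'][90:220,370:500,::-1],(400,400))]))
```

```text
scene base L/front/R [[0.619, -0.201, 0.0], [0.619, -0.246, 0.0]]
0 [[0.645, -0.189, 0.0], [0.609, -0.225, 0.0], [0.631, -0.269, 0.0]]
0.1 [[0.616, -0.173, 0.1], [0.583, -0.206, 0.1], [0.604, -0.247, 0.1]]
0.2 [[0.588, -0.157, 0.2], [0.556, -0.188, 0.2], [0.576, -0.225, 0.2]]
```

View pics/s5.png

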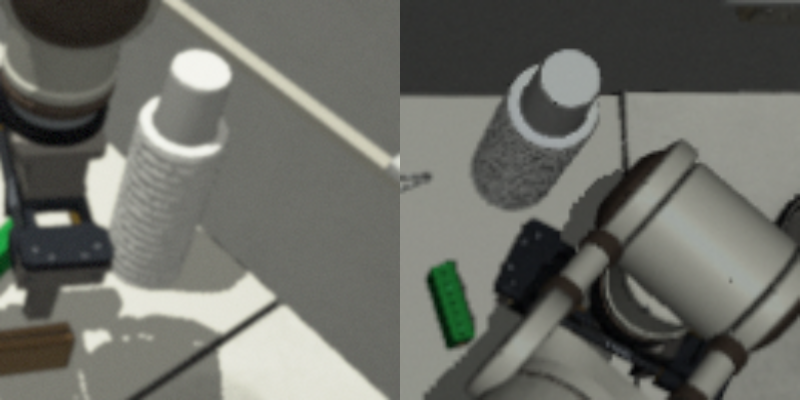

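The ribbed cylinder (near side at x≈0.61) clears the gripper by about 6 cm. Descending on the brown mould.

jog_arm:
  rows:
    - {"dp": [0, 0, 0], "delta_rot": [-0.56, 0, 0]}
    - {"dp": [0, 0, 0], "delta_rot": [-0.56, 0, 0]}
    - {"dp": [0, -0.45, -0.01], "delta_rot": [0, 0, 0]}
    - {"dp": [0.5, 0, 0], "delta_rot": [0, 0, 0]}
    - {"dp": [0.6, 0, 0], "delta_rot": [0, 0, 0]}
    - {"dp": [0.6, 0, 0], "delta_rot": [0, 0, 0]}
    - {"dp": [0.6, 0, 0], "delta_rot": [0, 0, 0]}
    - {"dp": [0.4, 0, 0], "delta_rot": [0, 0, 0]}
    - {"dp": [0.22, 0, 0], "delta_rot": [0, 0, 0]}
    - {"dp": [0, 0, 0], "delta_rot": [0, 0, 0]}

```text
clock: 13.05
ee_pos: [0.4746, -0.2581, 0.0208]
tcp_rot: [0.591, -0.387, 0.592, 0.389]
force: [-0.9, -0.4, 0.7]
grip_width: 0.0919
```

jog_arm:
  rows:
    - {"dp": [0, 0, 0], "delta_rot": [0, 0, 0]}
    - {"dp": [0, 0, 0], "delta_rot": [0, 0, 0]}
    - {"dp": [0, 0, 0], "delta_rot": [0, 0, 0]}
    - {"dp": [0, 0, 0], "delta_rot": [0, 0, 0]}
    - {"dp": [0, 0, 0], "delta_rot": [0, 0, 0]}
    - {"dp": [0, 0, 0], "delta_rot": [0, 0, 0]}
    - {"dp": [0, 0, 0], "delta_rot": [0, 0, 0]}
    - {"dp": [0, 0, 0], "delta_rot": [0, 0, 0]}
    - {"dp": [0, 0, 0], "delta_rot": [0, 0, 0]}
  hand: 0
  squeeze: 20

```text
clock: 13.95
ee_pos: [0.4753, -0.2595, 0.0221]
tcp_rot: [0.592, -0.387, 0.592, 0.387]
force: [0.0, -1.2, 1.2]
grip_width: 0.0223
```

jog_arm:
  rows:
    - {"dp": [-0.4, 0, 0], "delta_rot": [0, 0, 0]}
    - {"dp": [-0.6, 0, 0], "delta_rot": [0, 0, 0]}
    - {"dp": [-0.6, 0, 0], "delta_rot": [-0.9, 0, 0]}
    - {"dp": [-0.4, 0, 0], "delta_rot": [-0.9, 0, 0]}
    - {"dp": [0, 0, 0], "delta_rot": [-0.9, 0, 0]}
    - {"dp": [0, 0, 0], "delta_rot": [-0.9, 0, 0]}
    - {"dp": [0, 0, 0], "delta_rot": [-0.9, 0, 0]}
    - {"dp": [0, 0, 0], "delta_rot": [-0.9, 0, 0]}
    - {"dp": [0, 0, 0], "delta_rot": [-0.75, 0, 0]}
    - {"dp": [0, 0, 0], "delta_rot": [0, 0, 0]}

```text
clock: 14.95
ee_pos: [0.4751, -0.2594, 0.1218]
tcp_rot: [0.479, -0.519, 0.479, 0.52]
force: [0.1, -0.4, -1.7]
grip_width: 0.0218
```

```bash
python3 mv.py .5223 .1529 .1 1.650
```

```text
clock 14.95 pos [ 0.4751 -0.2594  0.1218] jaw 1.6514 tilt [-0.001  0.    -1.   ] q6 -2.37 w 0.0218 F [ 0.1 -0.4 -1.7]
 turn tool-x units total 0.02  shift units AFTER turn [ 0.44 -1.59  8.15]  BEFORE turn [ 0.44 -1.6   8.14]
```

jog_arm:
  rows:
    - {"dp": [0, -0.1, 0.5], "delta_rot": [0.02, 0, 0]}
    - {"dp": [0, -0.15, 0.75], "delta_rot": [0, 0, 0]}
    - {"dp": [0, -0.15, 0.75], "delta_rot": [0, 0, 0]}
    - {"dp": [0, -0.15, 0.75], "delta_rot": [0, 0, 0]}
    - {"dp": [0, -0.15, 0.75], "delta_rot": [0, 0, 0]}
    - {"dp": [0, -0.15, 0.75], "delta_rot": [0, 0, 0]}
    - {"dp": [0, -0.15, 0.75], "delta_rot": [0, 0, 0]}
    - {"dp": [0, -0.15, 0.75], "delta_rot": [0, 0, 0]}
    - {"dp": [0, -0.15, 0.75], "delta_rot": [0, 0, 0]}
    - {"dp": [0, -0.15, 0.75], "delta_rot": [0, 0, 0]}
    - {"dp": [0.2, -0.1, 0.6], "delta_rot": [0, 0, 0]}
    - {"dp": [0.24, -0.04, 0.3], "delta_rot": [0, 0, 0]}
    - {"dp": [0, 0, 0], "delta_rot": [0, 0, 0]}
    - {"dp": [0, 0, 0], "delta_rot": [0, 0, 0]}

```text
clock: 16.35
ee_pos: [0.5219, 0.1521, 0.0994]
tcp_rot: [0.479, -0.519, 0.481, 0.519]
force: [0.0, -0.5, -0.5]
grip_width: 0.0222
```

Run:
```python
from mv import *; from rackfit import *
c=cam('wrist')
p,f=rack(c,[.5194,.1866,.08]); print('rack',p.round(4),f)
goto(.5223,.1529,.1,1.65)
o=telemetry.get_obs(); z0=o['ee_pos'][2]-.0221
hsv=cv2.cvtColor(c['img'],cv2.COLOR_RGB2HSV); h=hsv[...,0].astype(int); u=proj(c,[[*o['ee_pos'][:2],z0+.05]])[0]; print(u)
m=(h<16)&(hsv[...,1]>60)&(hsv[...,2]>25)&(hsv[...,2]<110); m[:,:int(u[0])-40]=0; m[:,int(u[0])+40:]=0
m=cv2.morphologyEx(m.astype(np.uint8),cv2.MORPH_CLOSE,np.ones((7,7))); m=near(m,u,0)
b,fb=fit([(c,m)],[*o['ee_pos'][:2],.08],.077,.022,z0); print('held',b.round(4),fb,m.sum())
im=c['img'][...,::-1].copy(); cv2.drawContours(im,cv2.findContours(m.astype(np.uint8),0,1)[0],-1,(255,255,0),1)
for q in proj(c,pts(p,segs())): cv2.circle(im,tuple(np.int32(q.round())),0,(0,0,255),-1)
cv2.polylines(im,[cv2.convexHull(np.int32(proj(c,box(*b,.077,.022,z0,.05)).round()))],True,(255,0,255),1)
cv2.imwrite('pics/w6.png',im[80:380,150:550].repeat(2,0).repeat(2,1))
```

```text
rack [0.5197 0.1865 0.0781] 1.4170764684677124
clock 16.4 pos [0.5225 0.1517 0.0999] jaw 1.6484 tilt [-0.001 -0.001 -1.   ] q6 -1.59 w 0.0221 F [ 0.1 -0.3 -1.8]
 turn tool-x units total -0.02  shift units AFTER turn [-0.    0.    0.02]  BEFORE turn [-0.    0.    0.02]
[320.80677355 287.53448862]
held [0.521  0.1508 0.0758] 0.8039360046386719 5023
```

View pics/w6.png

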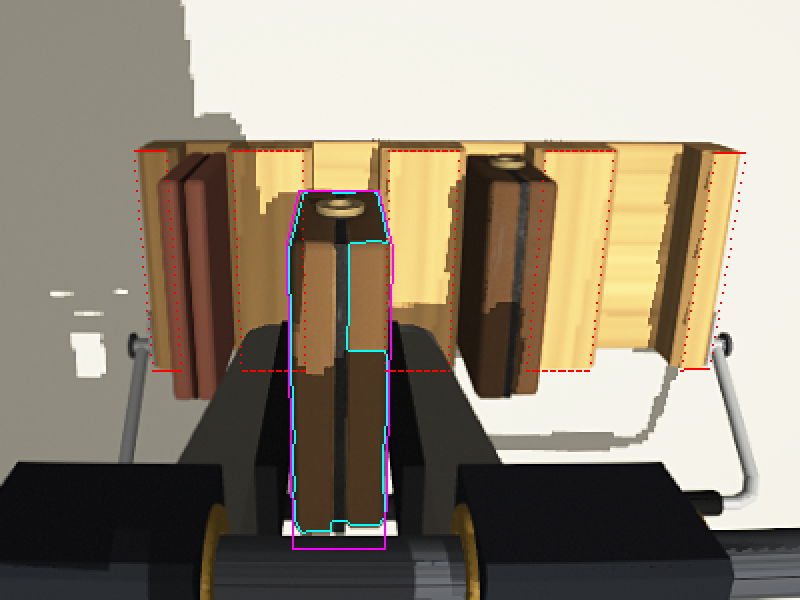

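Run:
```python
from mv import *
c=cam('wrist'); o=telemetry.get_obs(); e=o['ee_pos']
k=lambda u,v:(u/2+150,v/2+80)
P=ray(c,[k(340,243),k(340,530)],e[2]-.0221+.05); print('held top ends',P.round(4),e.round(4),np.linalg.norm(P[1]-P[0]),P.mean(0).round(4))
Q=ray(c,[k(340,192)],e[2]-.0221); print('held front bottom',Q.round(4))
K=ray(c,[k(520,182),k(507,394)],.058); print('kept',K.round(4),np.linalg.norm(K[1]-K[0]),K.mean(0).round(4))
K=ray(c,[k(195,181),k(202,397)],.058); print('thin',K.round(4),np.linalg.norm(K[1]-K[0]),K.mean(0).round(4))
r=np.array([.5196,.1866]);y=np.array([-np.sin(.079),np.cos(.079)])
for n,s in(('17',-.084),('24',-.0335),('full',.0205)): print(n,(r+s*y).round(4))
```

```text
held top ends [[0.4826 0.1478 0.1282]
 [0.5545 0.1535 0.1282]] [0.5228 0.1516 0.1003] 0.07211570781142033 [0.5186 0.1507 0.1282]
held front bottom [[0.4837 0.148  0.0782]]
kept [[0.481  0.2026 0.058 ]
 [0.5531 0.2095 0.058 ]] 0.07236647666839653 [0.5171 0.2061 0.058 ]
thin [[0.4885 0.1043 0.058 ]
 [0.5621 0.1079 0.058 ]] 0.07375237788457825 [0.5253 0.1061 0.058 ]
17 [0.5262 0.1029]
24 [0.5222 0.1532]
full [0.518 0.207]
```

jog_arm:
  rows:
    - {"dp": [0.2, -0.02, 0.04], "delta_rot": [0, 0, 0]}
    - {"dp": [0.3, 0, 0], "delta_rot": [0, 0, 0]}
    - {"dp": [0.3, 0, 0], "delta_rot": [0, 0, 0]}
    - {"dp": [0.15, 0, 0], "delta_rot": [0, 0, 0]}
    - {"dp": [0.08, 0, 0], "delta_rot": [0, 0, 0]}
    - {"dp": [0.06, 0, 0], "delta_rot": [0, 0, 0]}
    - {"dp": [0.06, 0, 0], "delta_rot": [0, 0, 0]}
    - {"dp": [0.06, 0, 0], "delta_rot": [0, 0, 0]}
    - {"dp": [0, 0, 0], "delta_rot": [0, 0, 0]}

```text
clock: 17.35
ee_pos: [0.5233, 0.155, 0.0395]
tcp_rot: [0.48, -0.519, 0.48, 0.519]
force: [-0.7, -0.4, -1.8]
grip_width: 0.022
```

jog_arm:
  rows:
    - {"dp": [0.05, 0, 0], "delta_rot": [0, 0, 0]}
    - {"dp": [0.05, 0, 0], "delta_rot": [0, 0, 0]}
    - {"dp": [0.04, 0, 0], "delta_rot": [0, 0, 0]}
    - {"dp": [0, 0, 0], "delta_rot": [0, 0, 0]}

```text
clock: 17.75
ee_pos: [0.5231, 0.1549, 0.0322]
tcp_rot: [0.48, -0.519, 0.48, 0.519]
force: [-0.1, 0.3, -1.7]
grip_width: 0.0224
```

Run:
```python
from mv import *
c=cam('wrist'); np.save('w7.npy',c,allow_pickle=True); goto(.5222,.1532,.0301,1.65)
cv2.imwrite('pics/w7.png',c['img'][80:330,180:580,::-1].repeat(2,0).repeat(2,1))
```

```text
clock 17.8 pos [0.5232 0.155  0.0324] jaw 1.6496 tilt [-0. -0. -1.] q6 -1.58 w 0.0226 F [-0.2 -0.3 -1.1]
 turn tool-x units total -0.01  shift units AFTER turn [ 0.05  0.02 -0.03]  BEFORE turn [ 0.05  0.02 -0.03]
```

View pics/w7.png

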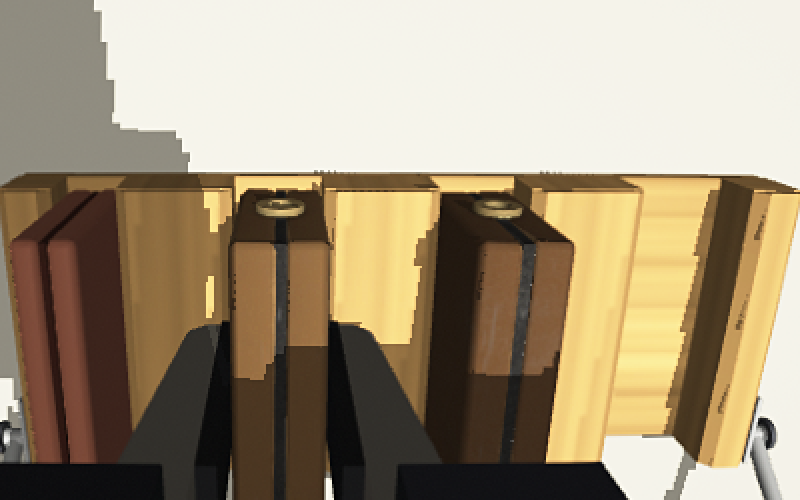

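All three front edges sit on one row (~241), so the mould is centred along the slot. Finishing the push and releasing.

jog_arm:
  rows:
    - {"dp": [0.03, 0, 0], "delta_rot": [0, 0, 0]}
    - {"dp": [0.03, 0, 0], "delta_rot": [0, 0, 0]}
    - {"dp": [0, 0, 0], "delta_rot": [0, 0, 0]}

```text
clock: 18.1
ee_pos: [0.5236, 0.155, 0.03]
tcp_rot: [-0.48, 0.519, -0.48, -0.519]
force: [-1.0, 0.4, 3.3]
grip_width: 0.0223
```

jog_arm:
  rows:
    - {"dp": [0, 0, 0], "delta_rot": [0, 0, 0]}
    - {"dp": [0, 0, 0], "delta_rot": [0, 0, 0]}
    - {"dp": [0, 0, 0], "delta_rot": [0, 0, 0]}
    - {"dp": [-0.2, 0, 0], "delta_rot": [0, 0, 0]}
    - {"dp": [-0.4, 0, 0], "delta_rot": [0, 0, 0]}
    - {"dp": [-0.4, 0, 0], "delta_rot": [0, 0, 0]}
    - {"dp": [-0.3, 0, 0], "delta_rot": [0, 0, 0]}
    - {"dp": [0, 0, 0], "delta_rot": [0, 0, 0]}
    - {"dp": [0, 0, 0], "delta_rot": [0, 0, 0]}
  hand: 0.37

```text
clock: 19.0
ee_pos: [0.5233, 0.155, 0.0946]
tcp_rot: [-0.48, 0.519, -0.48, -0.519]
force: [0.5, -0.1, 0.2]
grip_width: 0.034
```

Run:
```python
from mv import *
goto(.5222,.1532,.0301,1.65)
c=cam('wrist'); np.save('w8.npy',c,allow_pickle=True)
cv2.imwrite('pics/w8.png',c['img'][110:320,180:520,::-1].repeat(2,0).repeat(2,1))
```

```text
clock 19.0 pos [0.5233 0.155  0.0946] jaw 1.6496 tilt [ 0.  0. -1.] q6 -1.58 w 0.034 F [ 0.5 -0.1  0.2]
 turn tool-x units total -0.0  shift units AFTER turn [ 1.29  0.03 -0.03]  BEFORE turn [ 1.29  0.03 -0.03]
```

View pics/w8.png

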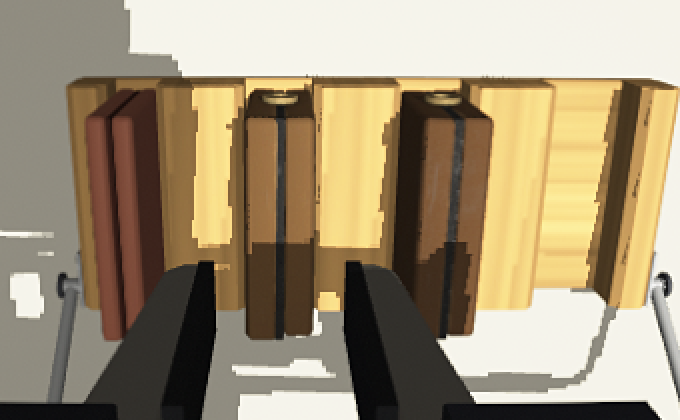

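Count 11 pictures so far. Both moulds are in line with the kept one. Next is the keeper: shut the fingers, go over the bar and drop behind it beside the empty 30 mm slot.

Run:
```python
from mv import *
c=np.load('w8.npy',allow_pickle=True).item(); k=lambda u,v:(u/2+180,v/2+110)
r=np.array([.5195,.1866]); M=np.array([[.9969,.0789],[-.0789,.9969]])
for n,a in(('thin',[(88,119),(134,119),(104,337),(150,335)]),('mid',[(247,119),(315,119),(248,337),(313,334)]),('kept',[(425,119),(492,119),(410,336),(474,333)])):
    P=(ray(c,[k(*q) for q in a],.056)[:,:2]-r)@M.T; print(n,(P*1000).round(1).tolist(),'mean',(P.mean(0)*1000).round(1))
goto(.639,.2613,.14,1.65)
```

```text
thin [[-37.6, -89.8], [-37.6, -76.0], [35.7, -90.5], [34.9, -75.2]] mean [ -1.1 -82.9]
mid [[-37.5, -42.3], [-37.5, -22.1], [35.5, -43.0], [34.4, -21.6]] mean [ -1.3 -32.3]
kept [[-37.6, 10.7], [-37.7, 30.8], [35.2, 10.3], [34.2, 31.5]] mean [-1.4 20.8]
clock 19.05 pos [0.5228 0.1549 0.0939] jaw 1.6496 tilt [-0.001 -0.    -1.   ] q6 -1.58 w 0.034 F [0.4 0.9 0.2]
 turn tool-x units total -0.01  shift units AFTER turn [-0.93 -2.48  1.94]  BEFORE turn [-0.93 -2.48  1.94]
```

All three moulds measure within 0.3 mm of each other along the slots, and none leans. Now the keeper.

jog_arm:
  rows:
    - {"dp": [-0.5, 0, 0], "delta_rot": [0, 0, 0]}
    - {"dp": [-0.43, 0, 0], "delta_rot": [0, 0, 0]}
    - {"dp": [0, -0.5, 0.39], "delta_rot": [0, 0, 0]}
    - {"dp": [0, -0.5, 0.39], "delta_rot": [0, 0, 0]}
    - {"dp": [0, -0.5, 0.39], "delta_rot": [0, 0, 0]}
    - {"dp": [0, -0.5, 0.39], "delta_rot": [0, 0, 0]}
    - {"dp": [0, -0.48, 0.38], "delta_rot": [0, 0, 0]}
    - {"dp": [0, 0, 0], "delta_rot": [0, 0, 0]}
    - {"dp": [0, 0, 0], "delta_rot": [0, 0, 0]}
  hand: 0

```text
clock: 19.95
ee_pos: [0.6383, 0.2612, 0.1391]
tcp_rot: [0.479, -0.519, 0.481, 0.52]
force: [0.3, -1.3, -0.1]
grip_width: 0.0006
```

Run:
```python
from mv import *
goto(.639,.2613,.033,1.65)
from rackfit import *
S=cam('scene')
d=vision.cut_out('scene','bail_bar'); print([(x['confidence'],np.round(x['pixel'])) for x in d])
```

```text
clock 19.95 pos [0.6383 0.2612 0.1391] jaw 1.6502 tilt [-0.003 -0.001 -1.   ] q6 -1.44 w 0.0006 F [ 0.3 -1.3 -0.1]
 turn tool-x units total 0.0  shift units AFTER turn [ 2.12 -0.02  0.  ]  BEFORE turn [ 2.12 -0.02  0.  ]
[(0.89, array([320., 154.]))]
```

jog_arm:
  rows:
    - {"dp": [0.4, 0, 0], "delta_rot": [0, 0, 0]}
    - {"dp": [0.5, 0, 0], "delta_rot": [0, 0, 0]}
    - {"dp": [0.5, 0, 0], "delta_rot": [0, 0, 0]}
    - {"dp": [0.4, 0, 0], "delta_rot": [0, 0, 0]}
    - {"dp": [0.3, 0, 0], "delta_rot": [0, 0, 0]}
    - {"dp": [0, 0, 0], "delta_rot": [0, 0, 0]}
    - {"dp": [0, 0, 0], "delta_rot": [0, 0, 0]}

```text
clock: 20.75
ee_pos: [0.6395, 0.2612, 0.0368]
tcp_rot: [-0.48, 0.519, -0.48, -0.519]
force: [0.4, 0.4, -0.3]
grip_width: 0.0004
```

jog_arm:
  rows:
    - {"dp": [0, 0.1, 0], "delta_rot": [0, 0, 0]}
    - {"dp": [0, 0.1, 0], "delta_rot": [0, 0, 0]}
    - {"dp": [0, 0.1, 0], "delta_rot": [0, 0, 0]}
    - {"dp": [0, 0.1, 0], "delta_rot": [0, 0, 0]}
    - {"dp": [0, 0.1, 0], "delta_rot": [0, 0, 0]}
    - {"dp": [0, 0.1, 0], "delta_rot": [0, 0, 0]}
    - {"dp": [0, 0.1, 0], "delta_rot": [0, 0, 0]}
    - {"dp": [0, 0.1, 0], "delta_rot": [0, 0, 0]}
    - {"dp": [0, 0.1, 0], "delta_rot": [0, 0, 0]}
    - {"dp": [0, 0.1, 0], "delta_rot": [0, 0, 0]}

```text
clock: 21.75
ee_pos: [0.5911, 0.2577, 0.0378]
tcp_rot: [-0.481, 0.52, -0.479, -0.518]
force: [2.0, 0.5, 2.1]
grip_width: 0.0005
```

```bash
python3 mv.py .5289 .2525 .033 1.65
```

```text
clock 21.75 pos [0.5911 0.2577 0.0378] jaw 1.6494 tilt [ 0.004  0.001 -1.   ] q6 -1.43 w 0.0005 F [2.  0.5 2.1]
 turn tool-x units total -0.01  shift units AFTER turn [ 0.09  1.25 -0.01]  BEFORE turn [ 0.09  1.25 -0.01]
```

jog_arm:
  rows:
    - {"dp": [0, 0.1, 0], "delta_rot": [0, 0, 0]}
    - {"dp": [0, 0.1, 0], "delta_rot": [0, 0, 0]}
    - {"dp": [0, 0.1, 0], "delta_rot": [0, 0, 0]}
    - {"dp": [0, 0.1, 0], "delta_rot": [0, 0, 0]}
    - {"dp": [0, 0.1, 0], "delta_rot": [0, 0, 0]}
    - {"dp": [0, 0.1, 0], "delta_rot": [0, 0, 0]}
    - {"dp": [0, 0.1, 0], "delta_rot": [0, 0, 0]}
    - {"dp": [0, 0.1, 0], "delta_rot": [0, 0, 0]}
    - {"dp": [0, 0.1, 0], "delta_rot": [0, 0, 0]}
    - {"dp": [0, 0.1, 0], "delta_rot": [0, 0, 0]}
    - {"dp": [0, 0, 0], "delta_rot": [0, 0, 0]}

```text
clock: 22.85
ee_pos: [0.5386, 0.2535, 0.0359]
tcp_rot: [0.479, -0.519, 0.48, 0.52]
force: [0.1, -0.0, 0.7]
grip_width: 0.0002
```

jog_arm:
  rows:
    - {"dp": [0, 0.05, 0], "delta_rot": [0, 0, 0]}
    - {"dp": [0, 0.05, 0], "delta_rot": [0, 0, 0]}
    - {"dp": [0, 0.05, 0], "delta_rot": [0, 0, 0]}
    - {"dp": [0, 0.05, 0], "delta_rot": [0, 0, 0]}
    - {"dp": [0, 0, 0], "delta_rot": [0, 0, 0]}

```text
clock: 23.35
ee_pos: [0.5293, 0.2527, 0.036]
tcp_rot: [0.48, -0.519, 0.48, 0.519]
force: [0.8, -0.3, 0.1]
grip_width: 0.0004
```

jog_arm:
  rows:
    - {"dp": [0, 0.03, 0], "delta_rot": [0, 0, 0]}
    - {"dp": [0, 0.03, 0], "delta_rot": [0, 0, 0]}
    - {"dp": [0, 0, 0], "delta_rot": [0, 0, 0]}

```text
clock: 23.65
ee_pos: [0.5286, 0.2526, 0.0364]
tcp_rot: [-0.481, 0.52, -0.479, -0.518]
force: [7.5, 0.8, -6.2]
grip_width: 0.0003
```

Run:
```python
from mv import *; from rackfit import *
goto(.5259,.2523,.036,1.65)
c=cam('wrist'); S=cam('scene'); p=[.5195,.1866,.079]
for th in(0,.1,.2,.3):
    a=2.209-th; x=.036+.0604*np.cos(a); z=.017+.0604*np.sin(a); s=pts(p,[((x,.098,z),(x,-.098,z))])
    print(th,proj(c,s)[[0,24]].round(1).tolist(),proj(S,s)[[0,24]].round(1).tolist())
for n in('wrist','scene'): print(n,[(x['confidence'],np.round(x['pixel']),int(x['pixels'].sum()),np.argwhere(x['pixels'])[:,::-1].min(0),np.argwhere(x['pixels'])[:,::-1].max(0)) for x in vision.cut_out(n,'bail_bar')])
np.save('w9.npy',c,allow_pickle=True)
```

```text
clock 23.65 pos [0.5286 0.2526 0.0364] jaw 1.6494 tilt [ 0.005  0.001 -1.   ] q6 -1.41 w 0.0003 F [ 7.5  0.8 -6.2]
 turn tool-x units total -0.01  shift units AFTER turn [ 0.01  0.05 -0.  ]  BEFORE turn [ 0.01  0.05 -0.  ]
0 [[397.3, 258.9], [-29.4, 255.2]] [[270.5, 144.6], [318.9, 188.5]]
0.1 [[398.1, 273.0], [-32.3, 268.3]] [[272.1, 142.7], [320.7, 186.4]]
0.2 [[398.6, 287.3], [-34.1, 281.6]] [[273.9, 141.0], [322.6, 184.5]]
0.3 [[398.7, 301.5], [-34.5, 294.8]] [[275.7, 139.4], [324.6, 182.7]]
wrist [(0.7, array([219., 256.]), 8431, array([  0, 246]), array([429, 278])), (0.61, array([ 38., 221.]), 8610, array([  0, 152]), array([ 84, 312]))]
scene [(0.84, array([294., 169.]), 336, array([267, 143]), array([332, 200])), (0.25, array([286., 185.]), 1226, array([255, 144]), array([335, 217]))]
```

Contact force jumped to 7.5 N at the predicted closed position, and the bar's image row (256) matches angle 0. One small press, then back off and retreat.

jog_arm:
  rows:
    - {"dp": [0, 0.03, 0], "delta_rot": [0, 0, 0]}
    - {"dp": [0, 0, 0], "delta_rot": [0, 0, 0]}

```text
clock: 24.05
ee_pos: [0.5285, 0.2526, 0.0366]
tcp_rot: [-0.482, 0.521, -0.478, -0.517]
force: [12.6, 0.8, -9.0]
grip_width: 0.0008
```

jog_arm:
  rows:
    - {"dp": [0, -0.1, 0], "delta_rot": [0, 0, 0]}
    - {"dp": [0, -0.3, 0], "delta_rot": [0, 0, 0]}
    - {"dp": [0, -0.5, 0], "delta_rot": [0, 0, 0]}
    - {"dp": [0, -0.4, 0], "delta_rot": [0, 0, 0]}
    - {"dp": [-0.5, 0, 0], "delta_rot": [0, 0, 0]}
    - {"dp": [-0.7, 0, 0], "delta_rot": [0, 0, 0]}
    - {"dp": [-0.7, 0, 0], "delta_rot": [0, 0, 0]}
    - {"dp": [-0.7, 0, 0], "delta_rot": [0, 0, 0]}
    - {"dp": [-0.7, 0, 0], "delta_rot": [0, 0, 0]}
    - {"dp": [-0.3, 0.5, 0], "delta_rot": [0, 0, 0]}
    - {"dp": [0, 0.7, 0], "delta_rot": [0, 0, 0]}
    - {"dp": [0, 0.7, 0], "delta_rot": [0, 0, 0]}
    - {"dp": [0, 0.5, 0], "delta_rot": [0, 0, 0]}
    - {"dp": [0, 0, 0], "delta_rot": [0, 0, 0]}
    - {"dp": [0, 0, 0], "delta_rot": [0, 0, 0]}

```text
clock: 25.55
ee_pos: [0.4702, 0.2481, 0.2163]
tcp_rot: [-0.48, 0.519, -0.48, -0.519]
force: [-0.6, 0.7, 0.7]
grip_width: 0.0007
```

Run:
```python
from mv import *; from rackfit import *
goto(.5259,.2523,.036,1.65)
c=cam('wrist'); S=cam('scene'); p=[.5195,.1866,.079]; im=c['img'][...,::-1].copy()
for th,col in((0,(0,0,255)),(.1,(255,0,0))):
    a=2.209-th; x=.036+.0604*np.cos(a); z=.017+.0604*np.sin(a); s=pts(p,[((x,.098,z),(x,-.098,z))])
    for q in proj(c,s): cv2.circle(im,tuple(np.int32(q.round())),0,col,-1)
a=im[60:340,60:460]; b=cv2.resize(S['img'][120:320,200:460,::-1],(400,308))[:280]
cv2.imwrite('pics/w10.png',np.vstack([a,b]))
```

```text
clock 25.55 pos [0.4702 0.2481 0.2163] jaw 1.6499 tilt [ 0.  0. -1.] q6 -1.39 w 0.0007 F [-0.6  0.7  0.7]
 turn tool-x units total -0.0  shift units AFTER turn [ 3.61 -1.12 -0.01]  BEFORE turn [ 3.61 -1.12 -0.01]
```

View pics/w10.png

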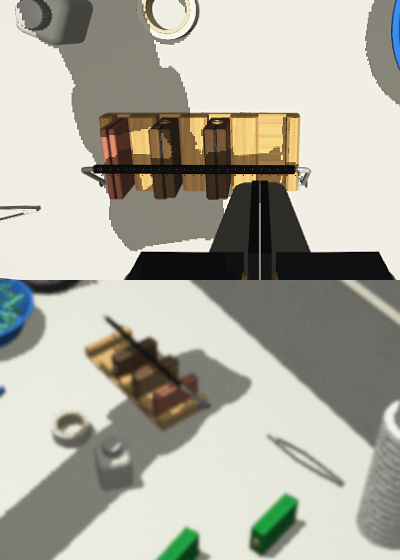

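The keeper bar lies on the predicted angle-0 line across all three moulds. The bottle, tape, tweezers and the green blocks in view look undisturbed. Handing in.

```bash
python3 -c "
from workcell import workorder; print(workorder.job_done())"
```

```text
the job is handed in; nothing more can be done
None
```

The job is done and handed in at about 26 s of the 64 s allowed. Both loose moulds are in the rack, and the keeper is closed over all three moulds.

- **Moulds:** The pink 15 mm mould is in the 17 mm slot and the brown 22 mm mould is in the empty 24 mm slot. Each was lowered until it touched the slot floor at the expected height (11 N and 3 N). The last measurement put both within 0.3 mm of the kept mould along the slots, with no lean.
- **Keeper:** It closed against its stop, where the force jumped to 7.5 N at the predicted position. After the arm backed off, the bar lay on the fully closed line in the wrist picture.
- **Other things:** The last pictures showed the bottle, tape, tweezers and two of the three green look-alikes undisturbed. The third green block was outside them, and I never worked near it.
- **Disagreements:** The fixed top camera put the rack about 5 mm from where the wrist camera did. I trusted the wrist camera because the held mould and repeated rack fits agreed with it to about 1 mm. For the brown mould, estimates of where it sat along the grip differed by about 4 mm. I settled that by lining its front edge up with the kept mould's before releasing it.

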